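# Clamp a firebrick in the sprung brick clamp

### The arm

A 6-joint arm with a two-finger parallel gripper is mounted at the origin on a cart in front of the work surface, level with it; the furniture and walls round the work are solid. World frame = base frame: x ahead of the robot, y to its left, z up, the work surface at z = 0. Lengths are in m, angles in rad, forces in N, time in s.
With the tool pointing down it reaches from about 0.35 to 0.975 m from the base axis. Payload 4.9 kg.
Tool frame: the origin (TCP) lies at the very end of the fingers, on their centre line; the grasp point (between the pads) lies 19 mm behind it (r.grasp_offset is the distance from the TCP to the grasp point, in m); z points along the fingers, x is the direction in which the jaws open and shut, and the axes are right-handed (so a half turn about z gives the same grasp; the last joint's range is limited). The gripper opens to 85 mm and grips with 20 to 120 N. Pads are 22 mm wide; open, the fingers measure 114 mm over their backs; the gripper's body (76 mm by 85 mm) begins 54 mm behind the grasp point. The pads swing forward as they close: fully open they stand 13 mm farther back than shut.
Start: joints at [1.014, 0.053, 1.613, -0, 1.476, -0.119], TCP at [0.265, 0.566, 0.231] pointing down, gripper open.
Joint ranges: [-3.01, 3.01], [-1.01, 2.22], [0.06, 2.58], [-1.02, 4.17], [0.09, 2.62], [-3.14, 3.14]. Speed limits (rad/s): [2.57, 2.57, 3.14, 3.14, 3.14, 3.14].

### API

Orientations are given as a 3x3 rotation matrix whose columns are the frame's x, y, z axes.
In Python, from bench import r, eoat, snapshot gives the robot as it stands. The module is installed in compiled form; this text tells all that it offers. Calls block until the motion is done:
- r.move_to(position, orientation): joint-space move of the TCP to a pose.
- r.move_linear(position, frame=None, velocity=0.15, force_limit=None): straight line of the TCP; frame=None keeps the orientation; velocity is the mean speed in m/s. With force_limit (N) it stops when the force on the tool has changed by that much, and returns True; else False.
- r.move_j(angles): joint-space move.
- eoat.move_gripper(opening, newtons=None): opening from 0.0 (shut) to 1.0 (fully open); newtons is the grip in N (None keeps the last); returns when the fingers have stopped.
- r.pause(seconds).
- r.ik(position, orientation): joint angles nearest the present ones, or None.
- r.sense(): the state.
- snapshot(name): name is "side" or "top"; returns a dict with "img" (384x512x3 uint8, blue, green, red), "camera_matrix" (3x3 intrinsics, pixels), "k1" (the pictures are not rectified: a ray, as slopes to the right and down, at radius r is drawn at 1 + k1 r^2 times it, then the intrinsics apply), "extrinsics" (4x4, takes a point from camera to world coordinates). Camera axes: x right, y down, z forward; pixel columns grow to the right and rows downward; lengths in m; the calibration is good to about 2 mm. A picture is of the moment at which its call begins. There is no depth.
A pose or a line that the arm cannot do raises r.MotionError and nothing moves.
- r.sign_off(): hands the job in, once; it reports no verdict.
The state is a dict: "clock": time; "joints": joint angles; "joint_velocities": joint speeds; "tau": joint torques, N m; "position": TCP position; "tcp_rot": TCP orientation; "force": force on the tool from outside, world axes, zero at the start; "wrist_torque": the same for the moment, N m; "gripper_width": opening from 0.0 (shut) to 1.0 (fully open).
Only numpy, scipy, OpenCV 4.12 (cv2) and the standard library are available. Lean on these libraries where they do the work, as an engineer would, in place of code of your own. Each camera call takes 0.05 s, during which the arm holds its last target.

### The job

The firebrick lies loose in the brick clamp on the right of the bench. Draw the lock slide out of the toothed bar to free the parked jaw, slide the jaw up so that its spring pad pushes the brick square against the fence and is itself pressed in by 5 mm or more without bottoming, then push the lock slide fully home between two teeth so that the jaw goes on holding the brick when you let go. Do not crush the brick or disturb the things lying round the clamp.

Things in the scene. Friction and masses are not known exactly. Their poses are not given: they have to be found in the camera images.
- clamp_base: Grey cast base plate of the clamp, 335 x 200 x 10 mm, screwed to the bench. Origin on the bench top; the plate reaches x -160 to +175, y -100 to +100 mm. x points from the parked jaw to the fence along the slide, y across it towards the toothed bar, z up. Side rails 36 to 40 mm high stand at y = +/-69 to 83 mm; a cross bar 34 mm high at the rear.
- toothed_rail (a point): Point on top of the base's +y rail (base 0, 76, 36 mm). The steel toothed bar on this rail, 49 mm high, has 10 round-nosed teeth pointing to -y (tips at base y 69.5 mm), 12 mm apart, 4.5 mm thick, gaps 7.5 mm wide. It is screwed on through long slots: where its teeth lie along x differs by up to a tooth spacing and is not told: feel for a gap with the tongue.
- jaw (a joint): Travel of the jaw carriage along the base's +x, m: 0 parked at the rear stop, 0.115 at most. Steel block 50 (x) x 135 (y) mm between the rails, top 38 mm above the bench; parked, its middle is at x = -120, y = 0 mm of the base. About 10 N of friction; it stays where left, against the pad's spring too. With the lock home it moves only until the tongue meets a tooth.
- lock (a joint): Lock slide on the carriage, m: 0 fully home (its 5.5 mm thick, round-nosed tongue, on the carriage's middle in x, is 9.5 mm deep between teeth), growing as it is drawn towards the base's -y; clear of the teeth above 0.0095, 0.015 at its stop. About 3 N of friction, stays where left. The tongue enters a gap if under 1.5 mm off the gap's middle; else it stops on a tooth, at 0.005 to 0.0095.
- lock_grip (a point): Middle of the lock slide's black upright grip, 76 mm above the bench. The grip is 16 mm along the base's x and 26 mm along y, from 46 to 90 mm above the bench. It is part of the lock slide, which rides on the carriage: held by it, the lock slide can be drawn and the carriage moved. Keepers 53 mm high stand 42 mm either side of the carriage's middle in y. Axes as the base's.
- jaw_pad (a joint): How far the spring pad is pressed in, m: 0 fully out, 0.020 bottomed. The pad is a steel plate 100 mm wide, 14 to 56 mm above the bench, on two stems ahead of the carriage; it starts to give at about 4 N and takes 0.25 N more per mm, 9 N at the bottom.
- pad_face (a point): Middle of the spring pad's front face, 35 mm above the bench; with the pad fully out it is 57 mm ahead (base +x) of the carriage's middle and of the lock grip.
- fence: Steel angle, 126 mm wide and 60 mm high, bolted on the base at the far end. Origin at the foot of its face, in the middle, on top of the base plate; x, y, z as clamp_base's, the face looks to -x. It does not move, but stands at different places along the base from time to time.
- brick: Loose soft insulating firebrick (do not press it with over 30 N), 112 (x) x 113 (y) x 64 mm, about 0.4 kg, on the base plate between the pad and the fence, a little short of the fence and a little askew. Origin at the middle of its underside, x roughly towards the fence. Against the fence its origin is 56 mm from the fence's face.
- tweezers: Black steel tweezers, 161 x 22 x 7 mm, lying beside the clamp. To be left alone.
- ring_tin: Round aluminium tin, 76 mm across, 32 mm high, beside the clamp. To be left alone.
- charcoal: Charcoal lump, 51 x 59 x 35 mm, beside the clamp. To be left alone.
- scribe: Scribe, 132 mm long, beside the clamp. To be left alone.

How it is judged:
On the way, in this order (a step that is already met when the one before it is completed fails the run):
1. the lock slide is drawn clear of the toothed bar (value of joint lock above 0.0098 m), for 0.1 s.
2. the jaw has come up and its pad is pressed in on the brick (value of joint jaw_pad above 0.0035 m), for 0.1 s.
At the end, for the whole second after the job is handed in: The lock slide is home (within 2.5 mm), the spring pad is pressed in by 3 to 19.3 mm, the brick lies against the fence (gap under 2 mm, within 0.03 rad of square, pressed on it with more than 1.5 N) and is at rest (value of joint lock below 0.0025 m and value of joint jaw_pad between 0.003 and 0.0193 m and x of brick in the frame of fence above -0.058 m and angle between the x axis of brick and the x axis of fence, either way round below 0.03 rad and contact force between brick and fence above 1.5 N and linear speed of brick below 0.01 m/s); the robot touches nothing.
It fails at once if the soft brick is crushed against the fence (over 30 N) (contact force between brick and fence above 30 N).
It fails at once if something lying round the clamp is disturbed (moved over 30 mm) (distance of any of tweezers, ring_tin, charcoal, scribe from where it was at the start of the episode above 0.03 m).
It also fails if it takes over 58 s, if anything falls off the work surface, if the arm or the gripper's body presses on something with over 40 N, if the wrist force passes 120 N, or if a joint passes its speed limit or range.

## Working session

There is one attempt and no reset: what is moved stays moved. The work goes in short steps, each a Python script; the robot and the scene stay as the last script left them, time stands still between calls to the robot, and variables do not carry over. Pictures are saved under pics/ and viewed, and the job is handed in when it is done.

```bash
mkdir -p pics
cat > h.py <<'E'
import numpy as np, cv2
from bench import r,eoat,snapshot
def ray(s,uv):
    K=s["camera_matrix"];d=np.array([s["k1"],0,0,0,0],float)
    p=cv2.undistortPoints(np.array([[uv]],float),K,d)[0,0]
    E=s["extrinsics"];v=E[:3,:3]@np.array([p[0],p[1],1]);return E[:3,3],v/np.linalg.norm(v)
def onz(s,uv,z):
    o,v=ray(s,uv);return o+v*(z-o[2])/v[2]
def tri(s1,a,s2,b):
    o1,v1=ray(s1,a);o2,v2=ray(s2,b)
    t=np.linalg.lstsq(np.c_[v1,-v2],o2-o1,rcond=None)[0]
    p,q=o1+v1*t[0],o2+v2*t[1];return (p+q)/2,np.linalg.norm(p-q)
def proj(s,P):
    E=np.linalg.inv(s["extrinsics"]);P=E[:3,:3]@np.array(P)+E[:3,3]
    x,y=P[0]/P[2],P[1]/P[2];f=1+s["k1"]*(x*x+y*y);return (s["camera_matrix"]@[x*f,y*f,1])[:2]
E
python3 - <<'E'
from h import *
import pickle
for n in("side","top"):
    s=snapshot(n);pickle.dump(s,open(n+"0.pkl","wb"));cv2.imwrite(f"pics/{n}0.png",s["img"])
    cv2.imwrite(f"pics/{n}0b.png",cv2.resize(s["img"],(800,600),interpolation=cv2.INTER_CUBIC));print(s["k1"],s["camera_matrix"],s["extrinsics"].round(3))
st=r.sense();print(st["clock"],st["position"],st["tcp_rot"].round(3),r.grasp_offset)
E
```

```text
-0.10812735410949866 [[469.92124467   0.         259.89363899]
 [  0.         469.92124467 194.52245783]
 [  0.           0.           1.        ]] [[-0.852 -0.195  0.486  0.077]
 [-0.523  0.271 -0.808  0.529]
 [ 0.026 -0.943 -0.333  0.418]
 [ 0.     0.     0.     1.   ]]
-0.013302122217723976 [[441.18215444   0.         251.6440945 ]
 [  0.         441.18215444 191.54125532]
 [  0.           0.           1.        ]] [[-0.01  -0.992  0.123  0.441]
 [-1.     0.008 -0.02  -0.258]
 [ 0.019 -0.123 -0.992  0.929]
 [ 0.     0.     0.     1.   ]]
0.1 [0.26466098 0.56555374 0.23014778] [[ 0.424  0.906 -0.001]
 [ 0.906 -0.424 -0.002]
 [-0.002 -0.    -1.   ]] 0.0187
```

View pics/side0b.png

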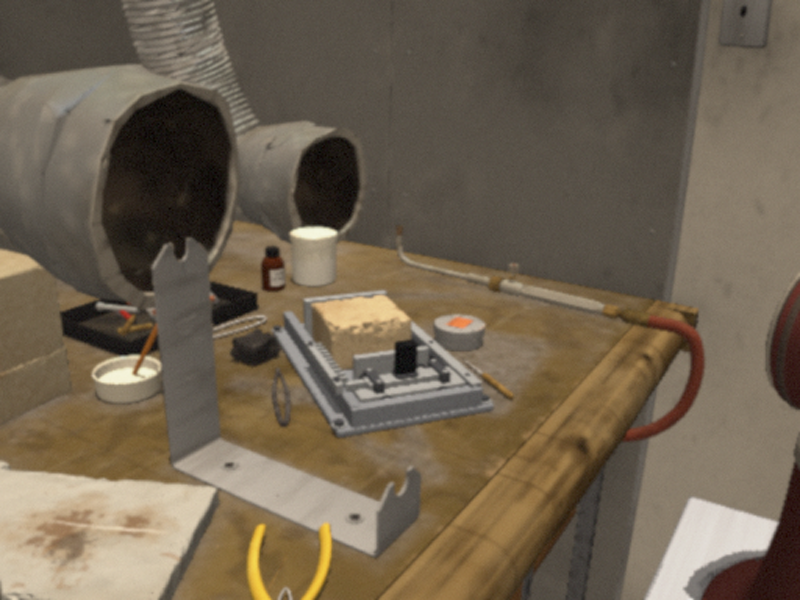

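View pics/top0b.png

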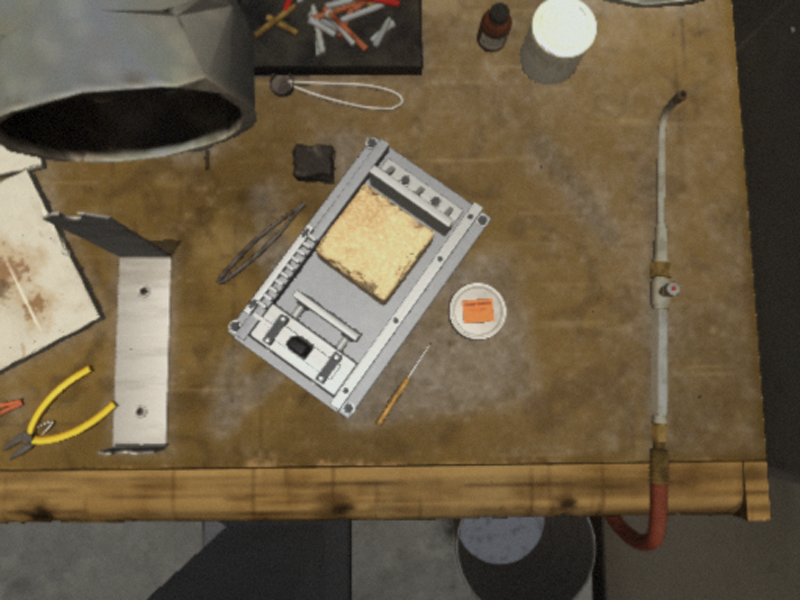

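Run:
```python
import cv2
a=cv2.imread("pics/top0.png")[80:275,135:325];cv2.imwrite("pics/topz.png",cv2.resize(a,None,fx=3,fy=3,interpolation=cv2.INTER_CUBIC))
a=cv2.imread("pics/side0.png")[175:285,170:335];cv2.imwrite("pics/sidez.png",cv2.resize(a,None,fx=4.8,fy=4.8,interpolation=cv2.INTER_CUBIC))
```

```text
(no output)
```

View pics/topz.png

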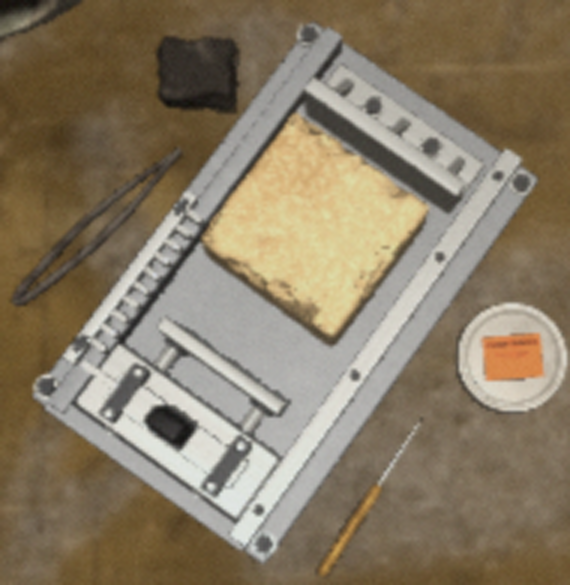

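View pics/sidez.png

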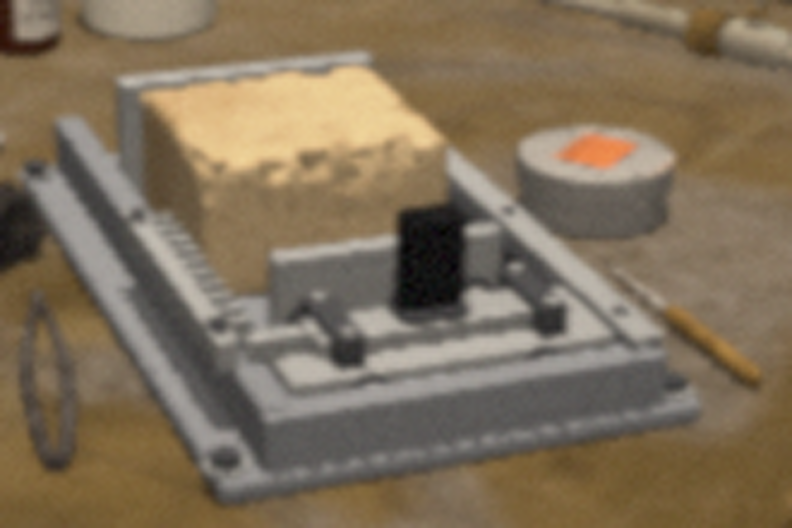

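Run:
```python
from h import *
import pickle
S={n:pickle.load(open(n+"0.pkl","rb")) for n in("side","top")}
T=S["top"]
sc=[(308,34),(521,182),(263,543),(45,386)]
P=np.array([onz(T,(135+(u-1)/3,80+(v-1)/3),.012) for u,v in sc]);print(P.round(4))
for i in range(4): print(np.linalg.norm(P[i]-P[(i+1)%4]))
print("centre",P.mean(0)); d=(P[0]+P[1]-P[2]-P[3])[:2];e=(P[0]+P[3]-P[1]-P[2])[:2]
print("ang x",np.degrees(np.arctan2(d[1],d[0])),"y",np.degrees(np.arctan2(e[1],e[0])))
for n,b in(("top",(178,205,205,240)),("side",(245,215,275,245))):
    im=S[n]["img"];m=(im.max(2)<45).astype(np.uint8);mm=np.zeros_like(m);mm[b[1]:b[3],b[0]:b[2]]=m[b[1]:b[3],b[0]:b[2]]
    k,l,st,c=cv2.connectedComponentsWithStats(mm);i=1+st[1:,4].argmax();print(n,st[i],c[i])
    cs,_=cv2.findContours((l==i).astype(np.uint8),cv2.RETR_EXTERNAL,cv2.CHAIN_APPROX_NONE);print(cv2.minAreaRect(cs[0]))
    a=im[b[1]-8:b[3]+8,b[0]-8:b[2]+8];cv2.imwrite(f"pics/g{n}.png",cv2.resize(a,None,fx=11,fy=11,interpolation=cv2.INTER_NEAREST))
```

```text
[[ 0.7735 -0.2478  0.012 ]
 [ 0.6639 -0.3984  0.012 ]
 [ 0.4124 -0.2148  0.012 ]
 [ 0.5214 -0.0642  0.012 ]]
0.1862589517323222
0.3114220021912587
0.18590812181371788
0.3118762883304684
centre [ 0.59278282 -0.23132839  0.012     ]
ang x -36.09749163291134 y 54.01789447968532
top [186 216  13  12  51] [193.25490196 221.1372549 ]
((191.50003051757812, 221.0000457763672), (13.435027122497559, 7.77817440032959), 45.0)
side [252 218  15  22 262] [259.21374046 228.64503817]
((259.0, 228.5), (21.0, 14.0), 90.0)
```

View pics/gtop.png

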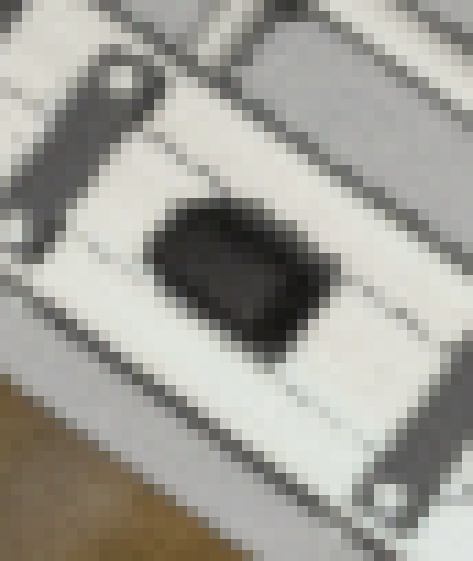

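View pics/gside.png

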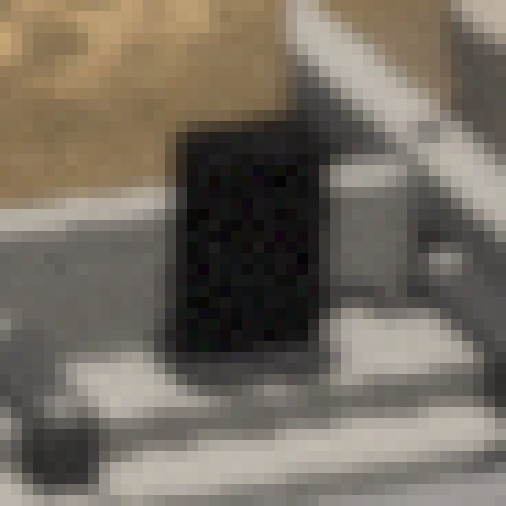

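Run:
```python
from h import *
import pickle
S={n:pickle.load(open(n+"0.pkl","rb")) for n in("side","top")}
T,D=S["top"],S["side"]
a=(170+220/11-.5,197+262/11-.5);b=(237+252/11-.5,207+135/11-.5)
print(tri(T,a,D,b),onz(T,a,.09))
c=np.array([.59278,-.23133]);t=np.radians(-36.05);x=np.array([np.cos(t),np.sin(t)]);y=np.array([-x[1],x[0]])
o=c-.0075*x;print("o",o)
g=onz(T,a,.09)[:2]-o;print("grip in base",g@x,g@y)
for n,s in S.items():
    im=s["img"].copy()
    for bx,by,bz in [(-120,0,90),(-128,-13,90),(-128,13,90),(-112,-13,90),(-112,13,90),(-160,-100,10),(-160,100,10),(175,100,10),(175,-100,10),(0,76,49),(-63,0,56),(-63,50,56),(-63,-50,56),(-128,13,46),(-128,-13,46)]:
        p=o+x*bx/1e3+y*by/1e3;u=proj(s,[*p,bz/1e3]);cv2.circle(im,tuple(int(round(q*16)) for q in u),8,(0,0,255),-1,cv2.LINE_AA,4)
    a=im[80:275,135:325] if n=="top" else im[175:285,170:335]
    cv2.imwrite(f"pics/ov{n}.png",cv2.resize(a,None,fx=3 if n=="top" else 4.8,fy=3 if n=="top" else 4.8,interpolation=cv2.INTER_CUBIC))
```

```text
(array([ 0.49045178, -0.15663568,  0.08791611]), np.float64(0.0018509658199473617)) [ 0.49114298 -0.15643766  0.09      ]
o [ 0.58671622 -0.22691632]
grip in base -0.11874738272956203 0.0007382573389916698
```

View pics/ovtop.png

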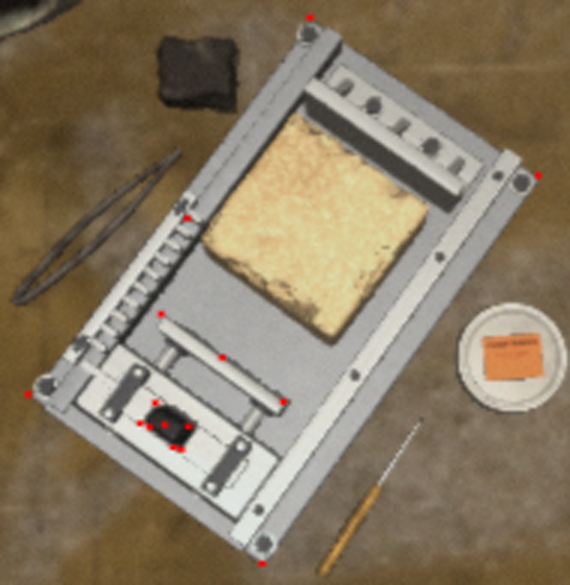

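View pics/ovside.png

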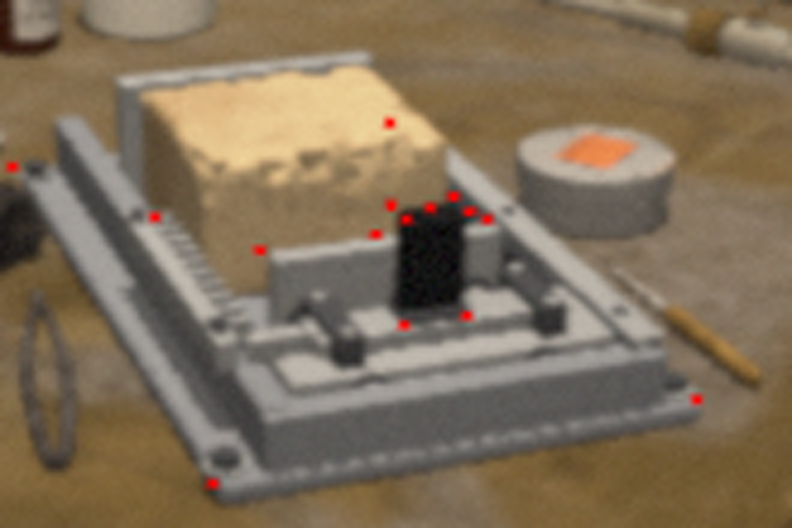

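Run:
```python
from h import *
import pickle
S={n:pickle.load(open(n+"0.pkl","rb")) for n in("side","top")}
T,D=S["top"],S["side"];k=.64
for a,b in [((52,214),(160,262)),((100,215),(200,240)),((120,258),(170,462))]: print(tri(T,(a[0]*k,a[1]*k),D,(b[0]*k,b[1]*k)))
print("pipe near edge",[onz(T,(u*k,v*k),.1).round(3) for u,v in((250,120),(140,155))], )
# top-view measures in base frame
o=np.array([.58672,-.22692]);t=np.radians(-36.05);x=np.array([np.cos(t),np.sin(t)]);y=np.array([-x[1],x[0]])
def bz(u,v,z):
    p=onz(T,(135+u/3-.33,80+v/3-.33),z)[:2]-o;return np.array([p@x,p@y]).round(4)*1e3
print("fence top front",bz(308,90,.07),bz(460,195,.07),"foot?",)
print("brick top",[bz(u,v,.074) for u,v in((303,115),(428,205),(335,340),(203,240))])
print("pad front top",bz(165,318,.056),bz(286,402,.056))
print("bar ends",bz(185,205,.049),bz(85,345,.049))
for R0 in(1,-1):
    X=np.r_[x*R0,0];R=np.c_[X,np.cross([0,0,-1],X),[0,0,-1]]
    print(r.ik([.4903,-.1564,.2],R),r.ik([.4903,-.1564,.053],R))
import cv2
a=T["img"][145:205,155:205];cv2.imwrite("pics/teeth.png",cv2.resize(a,None,fx=10,fy=10,interpolation=cv2.INTER_CUBIC))
```

```text
(array([0.62122535, 0.08325213, 0.21981687]), np.float64(0.0017031896844897608))
(array([0.61881703, 0.03053077, 0.22988143]), np.float64(0.0022707350321394338))
(array([0.61692401, 0.09422655, 0.00585623]), np.float64(0.005304327333525723))
pipe near edge [array([ 0.771, -0.098,  0.1  ]), array([0.726, 0.037, 0.1  ])]
fence top front [115.1  57.4] [115.7 -66.4] foot?
brick top [array([98.2, 49.3]), array([ 96.8, -53.3]), array([-11.9, -55.5]), array([-8.6, 53.2])]
pad front top [-63.8  46. ] [-62.4 -52.1]
bar ends [ 6.4 82.1] [-109.2   79.8]
[-4.53467522e-01 -1.94019182e-01  1.89978791e+00 -4.44089210e-16
  1.43582393e+00  1.75723673e-01] [-4.53467522e-01 -2.67144943e-02  2.00917624e+00 -4.44089210e-16
  1.15913091e+00  1.75723673e-01]
[-4.53467522e-01 -1.94019182e-01  1.89978791e+00 -4.44089210e-16
  1.43582393e+00 -2.96586898e+00] [-4.53467522e-01 -2.67144943e-02  2.00917624e+00 -4.44089210e-16
  1.15913091e+00 -2.96586898e+00]
```

View pics/teeth.png

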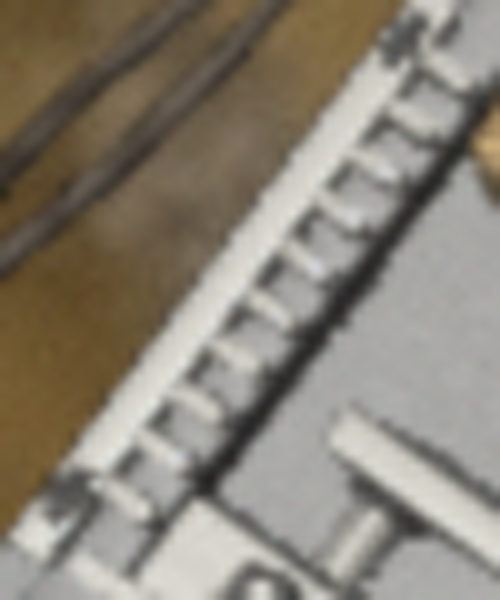

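```bash
cat >> h.py <<'E'
o=np.array([.58672,-.22692]);t=np.radians(-36.05);bx=np.array([np.cos(t),np.sin(t)]);by=np.array([-bx[1],bx[0]])
X=np.r_[bx,0];R=np.c_[X,np.cross([0,0,-1],X),[0,0,-1]]
def st(m=""):
    s=r.sense();p=s["position"][:2]-o;f=s["force"][:2]
    print(m,"t%.2f"%s["clock"],"bx,by,z",(p@bx*1e3).round(2),(p@by*1e3).round(2),(s["position"][2]*1e3).round(1),"f",(f@bx).round(2),(f@by).round(2),s["force"][2].round(2),"w%.3f"%s["gripper_width"]);return s
def W(x,y,z): return np.r_[o+bx*x/1e3+by*y/1e3,z/1e3]
E
python3 - <<'E'
from h import *
import pickle
T=pickle.load(open("top0.pkl","rb"))
for u,v in[(125,500),(165,450),(203,403),(242,355),(275,308),(310,262),(345,212),(380,163),(415,118),(450,75)]:
    p=onz(T,(155+u/10-.45,145+v/10-.45),.049)[:2]-o;print((p@bx*1e3).round(1),(p@by*1e3).round(1),end="; ")
print()
s=r.sense();p=s["position"];a=p[:2]/np.linalg.norm(p[:2])
r.move_to([*(a*.5),.32],s["tcp_rot"])
g=np.array([.4903,-.1564])
r.move_to([*g,.32],R)
eoat.move_gripper(.5,20)
r.move_linear([*g,.15],velocity=.2);st()
for n in("side","top"):
    s=snapshot(n);cv2.imwrite(f"pics/{n}1.png",cv2.resize(s["img"],(800,600))[150:500,150:600])
E
```

```text
-104.3 73.3; -91.6 72.9; -79.5 72.4; -67.1 71.8; -55.6 72.2; -43.9 72.0; -31.6 72.4; -19.4 72.6; -7.8 72.4; 3.5 71.9; 
 t4.63 bx,by,z -118.55 0.42 151.4 f 0.74 0.29 0.3 w0.499
```

View pics/side1.png

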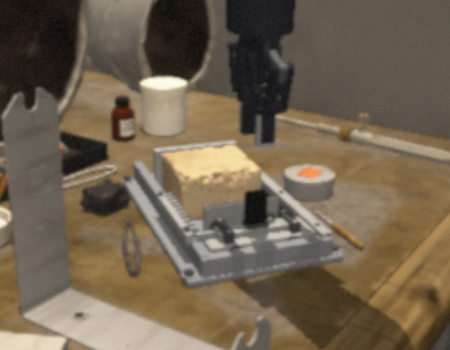

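View pics/top1.png

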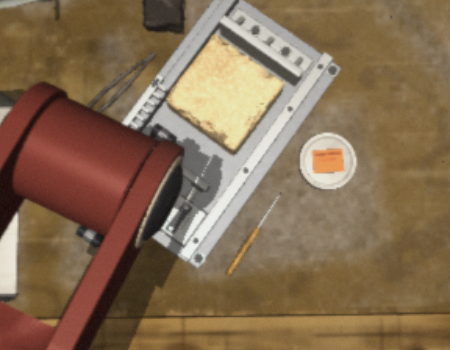

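Run:
```python
from h import *
g=np.array([.4903,-.1564])
h=r.move_linear([*g,.054],velocity=.1,force_limit=8);print(h);st()
eoat.move_gripper(0.0,60);s=st("gripped")
p=s["position"]
# draw lock to -y
h=r.move_linear(p-np.r_[by*.0128,0],velocity=.03,force_limit=25);print(h);st("drawn");r.pause(.1);st()
for n in("side",):
    s=snapshot(n);cv2.imwrite(f"pics/{n}2.png",cv2.resize(s["img"][140:300,150:360],None,fx=3.5,fy=3.5))
```

```text
False
 t5.84 bx,by,z -118.75 0.4 54.8 f -0.28 0.03 -0.32 w0.498
gripped t6.19 bx,by,z -119.39 0.4 54.9 f -3.93 0.32 6.46 w0.180
False
drawn t6.77 bx,by,z -119.39 -12.86 55.0 f -2.71 0.01 4.18 w0.177
 t6.87 bx,by,z -119.39 -12.86 55.0 f -2.69 1.26 4.25 w0.174
```

View pics/side2.png

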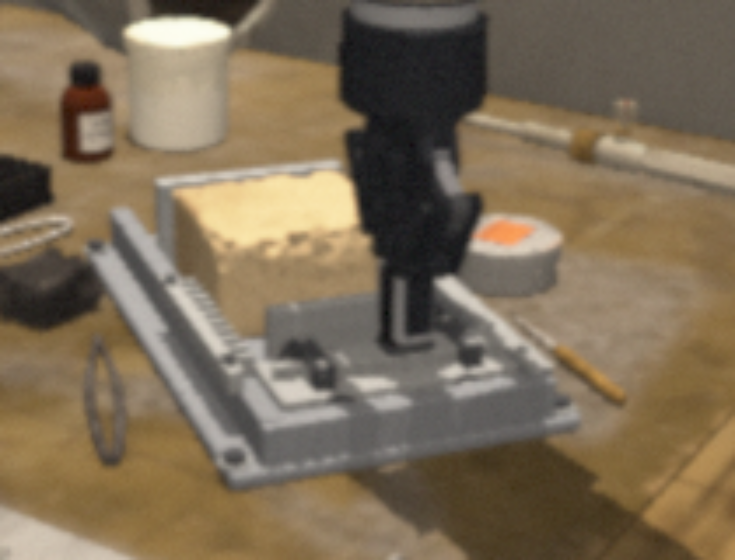

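Run:
```python
from h import *
x0=-119.39
for x in (-100,-85,-72):
    h=r.move_linear(W(x,-12.86,54.5),velocity=.06,force_limit=25);s=st(h)
    if h:break
s=snapshot("side");cv2.imwrite("pics/side3.png",cv2.resize(s["img"][140:300,150:360],None,fx=3.5,fy=3.5))
```

```text
False t7.39 bx,by,z -99.93 -12.91 55.0 f -4.5 0.21 7.61 w0.181
False t7.79 bx,by,z -84.92 -12.92 55.0 f -6.15 0.24 6.87 w0.179
False t8.16 bx,by,z -71.92 -12.9 55.0 f -5.57 -0.46 6.29 w0.180
```

View pics/side3.png

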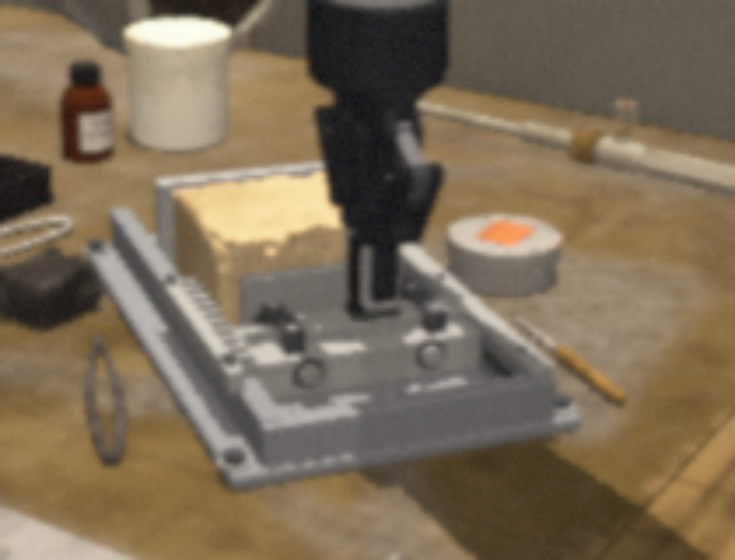

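Run:
```python
from h import *
for x in (-68,-64,-60,-57,-54,-50.3):
    h=r.move_linear(W(x,-12.86,54.5),velocity=.03,force_limit=18);s=st(h)
    if h:break
h=r.move_linear(W(-50.3,0.4,54.5),velocity=.03,force_limit=12);st(h);r.pause(.1);st()
```

```text
False t8.49 bx,by,z -68.81 -12.92 54.9 f -8.59 -0.23 9.49 w0.179
False t8.78 bx,by,z -65.16 -12.91 54.9 f -9.53 -0.86 11.29 w0.177
False t9.06 bx,by,z -61.2 -12.92 54.9 f -10.78 -0.58 8.73 w0.177
False t9.31 bx,by,z -58.28 -12.92 54.9 f -9.65 -1.09 10.62 w0.179
False t9.56 bx,by,z -55.29 -12.93 54.9 f -10.41 -0.47 10.81 w0.180
False t9.83 bx,by,z -52.01 -12.92 54.9 f -12.04 -0.93 12.23 w0.179
False t10.43 bx,by,z -51.57 -0.49 54.9 f -9.44 -4.07 10.8 w0.179
 t10.53 bx,by,z -51.56 -0.48 54.9 f -10.9 -3.74 10.55 w0.178
```

Run:
```python
from h import *
h=r.move_linear(W(-50.5,-13,54.5),velocity=.04,force_limit=15);st(h)
for x in (-46.5,-42.5,-40):
    h=r.move_linear(W(x,-13,54.5),velocity=.03,force_limit=12);s=st(h)
    if h:break
for n in("side","top"):
    s=snapshot(n);cv2.imwrite(f"pics/{n}4.png",cv2.resize(s["img"][140:300,150:360] if n=="side" else s["img"][80:275,135:325],None,fx=3,fy=3,interpolation=cv2.INTER_CUBIC))
```

```text
False t11.01 bx,by,z -51.68 -12.81 54.9 f -9.5 0.85 10.31 w0.180
False t11.29 bx,by,z -48.39 -12.83 54.9 f -12.44 1.05 13.12 w0.183
False t11.57 bx,by,z -44.67 -12.81 54.9 f -14.39 -0.25 13.08 w0.180
False t11.82 bx,by,z -42.44 -12.8 54.9 f -15.23 -0.48 13.54 w0.173
```

View pics/side4.png

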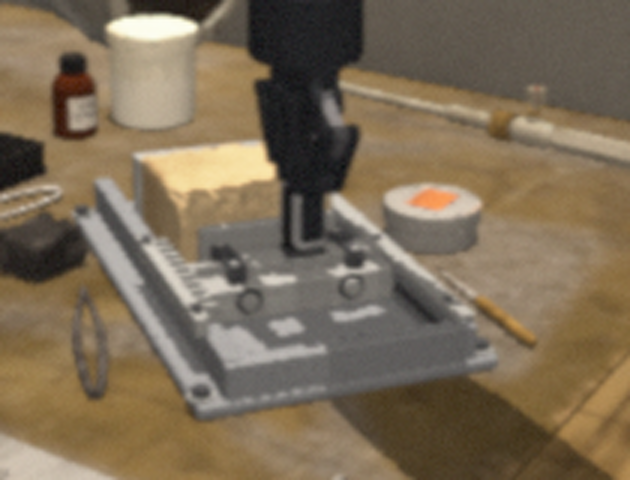

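View pics/top4.png

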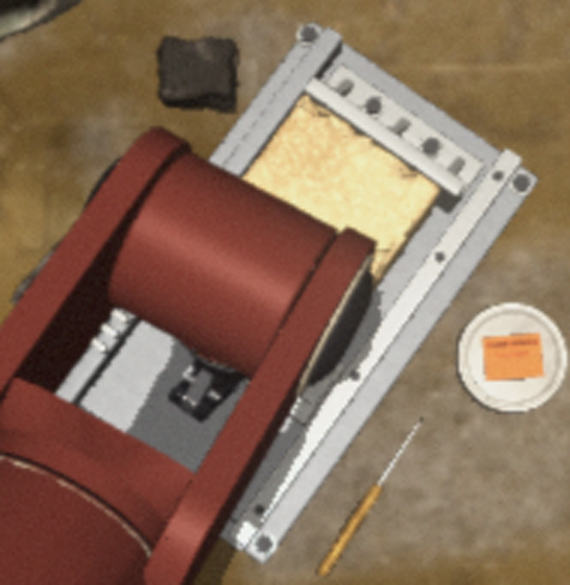

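Run:
```python
from h import *
h=r.move_linear(W(-37.2,-13,54.5),velocity=.03,force_limit=10);s=st(h)
h=r.move_linear(W(-37.2,0.4,54.5),velocity=.03,force_limit=12);st(h);r.pause(.1);s=st()
```

```text
False t12.18 bx,by,z -39.77 -12.82 54.9 f -15.71 -0.15 13.84 w0.181
False t12.78 bx,by,z -39.54 -0.15 54.9 f -14.88 -2.94 14.1 w0.177
 t12.88 bx,by,z -39.52 -0.16 54.9 f -14.44 -3.95 14.31 w0.180
```

Run:
```python
from h import *
h=r.move_linear(W(-37.5,3.0,54.5),velocity=.015,force_limit=8);st(h);r.pause(.2);st()
```

```text
False t13.20 bx,by,z -39.53 1.82 54.9 f -12.68 -5.38 12.81 w0.178
 t13.40 bx,by,z -39.52 1.82 54.9 f -13.74 -4.37 13.83 w0.179
```

Run:
```python
from h import *
for y in (5,7,9):
    h=r.move_linear(W(-37.5,y,54.5),velocity=.015,force_limit=10);st(h)
    if h: break
r.pause(.2);st()
```

```text
False t13.68 bx,by,z -39.51 1.97 54.9 f -15.34 -12.16 14.9 w0.181
False t13.97 bx,by,z -39.51 2.12 54.9 f -14.67 -19.17 15.34 w0.184
False t14.25 bx,by,z -39.54 2.25 54.8 f -14.83 -23.97 16.99 w0.179
 t14.45 bx,by,z -39.52 2.25 54.8 f -14.64 -24.84 15.6 w0.176
```

Run:
```python
from h import *
r.move_linear(W(-39.3,2.2,54.5),velocity=.03);r.pause(.1);st()
eoat.move_gripper(.5,20);s=st("open")
r.move_linear(s["position"]+[0,0,.1],velocity=.15);st()
r.move_to([.36,-.05,.36],R);
r.move_to([.3,.25,.36],R);st()
import pickle
for n in("side","top"):
    s=snapshot(n);pickle.dump(s,open(n+"5.pkl","wb"));cv2.imwrite(f"pics/{n}5.png",cv2.resize(s["img"][150:290,165:345] if n=="side" else s["img"][80:275,135:325],None,fx=4 if n=="side" else 3,fy=4 if n=="side" else 3,interpolation=cv2.INTER_CUBIC))
```

```text
t14.93 bx,by,z -39.62 1.75 54.9 f -5.5 -1.62 7.25 w0.177
open t15.31 bx,by,z -39.24 2.14 54.2 f 0.38 0.82 0.4 w0.499
 t16.12 bx,by,z -39.94 2.0 153.0 f -0.29 0.29 -1.59 w0.496
 t18.52 bx,by,z -511.77 216.78 359.5 f 0.31 0.4 0.44 w0.499
```

View pics/side5.png

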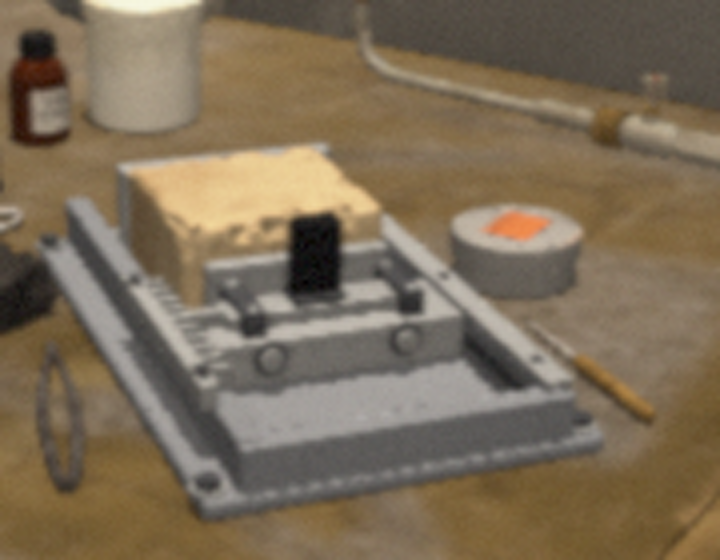

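View pics/top5.png

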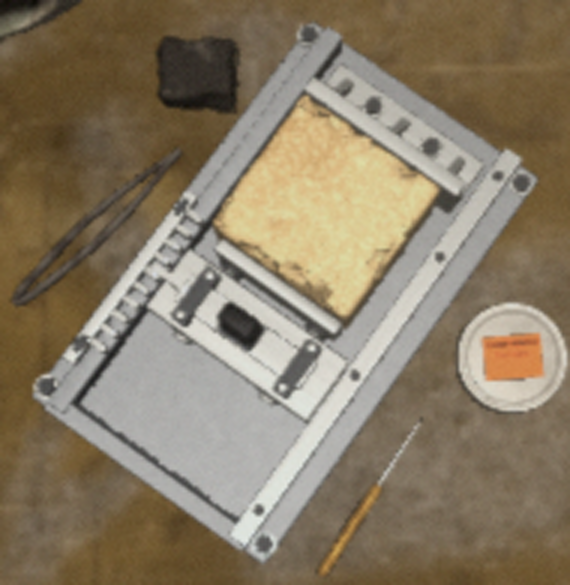

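Run:
```python
from h import *
import pickle
T0=pickle.load(open("top0.pkl","rb"));T=pickle.load(open("top5.pkl","rb"))
def bz(T,u,v,z):
    p=onz(T,(135+u/3-.33,80+v/3-.33),z)[:2]-o;return (np.array([p@bx,p@by])*1e3).round(1)
print("grip",bz(T0,167,424,.09),bz(T,238,321,.09))
# black centroid comparison
for q,b in((T0,(178,205,205,240)),(T,(203,176,228,203))):
    m=(q["img"].max(2)<60)[b[1]:b[3],b[0]:b[2]].astype(np.uint8);k,l,s,c=cv2.connectedComponentsWithStats(m);i=1+s[1:,4].argmax()
    p=onz(q,c[i]+b[:2],.08)[:2]-o;print(s[i,4],(p@bx*1e3).round(1),(p@by*1e3).round(1))
print("pad front top 0",bz(T0,165,318,.056),bz(T0,286,402,.056)," now",bz(T,222,240,.056),bz(T,342,322,.056))
print("pad rear 0",bz(T0,158,328,.056),bz(T0,280,413,.056)," now",bz(T,215,250,.056),bz(T,334,333,.056))
print("brick top",[bz(T,u,v,.074) for u,v in((303,98),(438,190),(345,322),(213,228))])
a=T["img"][145:220,165:250];cv2.imwrite("pics/z5.png",cv2.resize(a,None,fx=8,fy=8,interpolation=cv2.INTER_CUBIC))
```

```text
grip [-118.9   -1.3] [-39.7   0.9]
114 -118.4 -1.9
96 -40.4 -0.3
pad front top 0 [-63.8  46. ] [-62.4 -52.1]  now [ 0.8 46.3] [  2.4 -51.2]
pad rear 0 [-71.9  45.8] [-70.6 -53.1]  now [-7.5 46.1] [ -6.7 -51.1]
brick top [array([107.7,  56.1]), array([109. , -52.8]), array([  1.5, -54. ]), array([ 1.7, 52.6])]
```

View pics/z5.png

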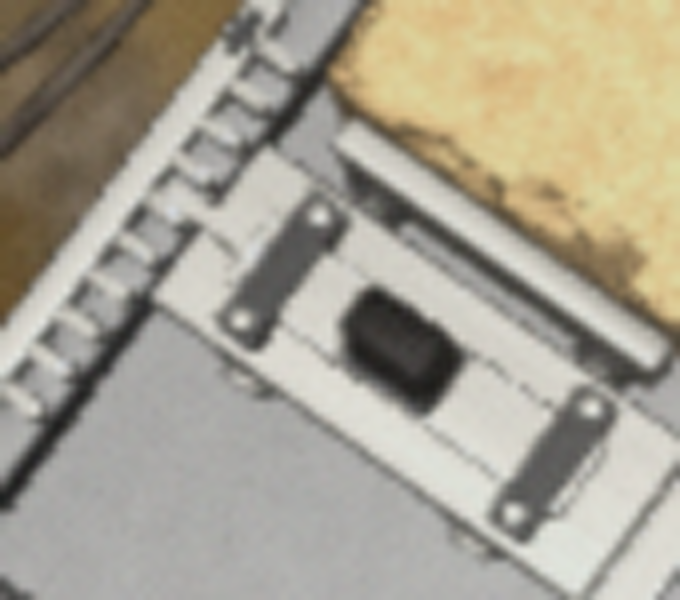

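```bash
python3 -c "
from h import *
r.sign_off();st()"
```

```text
the job is handed in; nothing more can be done
the job is handed in; nothing more can be done
```

I drew the lock slide out and slid the jaw up until the brick sat against the fence. I then pushed the lock slide home between two teeth, let go, backed the arm clear and signed off at about 18.5 s. No verdict was reported, so the points below are my own last checks.

- **Lock:** it ended on a hard stop, with the push rising to about 25 N while the slide moved only 0.4 mm. The top view shows the tongue between two teeth. It finished about 1.5 mm further in than where it started. It may not have been fully home at the start, or the grip may have slipped slightly; I did not settle which.
- **Pad:** the top view puts it about 14 mm pressed in, give or take 2 mm. It moved about 64.5 mm while the carriage moved about 79 mm. That is inside the 5 to 20 mm range.
- **Brick:** it looks square against the fence to within the picture's accuracy. I could not measure its force on the fence directly. The push on the jaw never exceeded about 16 N, including friction, so the 30 N limit was not approached.
- **Things round the clamp:** by eye, they lie where they did in the first pictures.

The images gave tooth positions about 1.5 mm off from where the tongue entered the gaps. I fixed the spacing by feeling one gap first, then moved on one tooth pitch.

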